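Set the binding punch back to full width

TASK

Get the binding punch ready for full-width sheets: run the fingertips lightly along the row of die pins so that every pin is pushed fully home, and push the paper side stop out to the left end of its track. Only touch and push, lift and carry nothing; do not press hard or shove the punch from its place, and leave the other things on and around it where they are.

Things in the scene. Friction and masses are not known exactly. Their poses are not given: they have to be found in the camera images.
- punch: Binding punch, loose, 3.2 kg: white covers on a dark base, 290 wide (its y), 140 deep (its x), 61 high in front, 74 at the rear; lever 140 high at its right rear. Origin: centre of underside; x from front to back, y to its left, z up. Front 45 mm is the flat paper shelf, top 12 above the worktop; over it twelve steel die pins stick out of the upright pin plate (face at x = -25). All mm
- row_right (a point): Middle of the front of the rightmost pin's head when that pin is fully home: 8 mm in front of the pin plate, 42 mm above the worktop
- row_left (a point): The same for the leftmost pin; the twelve pins stand 14.29 mm apart on the straight line between the two points (157 mm). Axes of both points as the punch's
- stop_face (a point): Paper side stop: a black fence on the shelf left of the pins, 30 mm long (punch x -64 to -34 mm), 28 mm high, top 40 mm above the worktop. The point: middle of its flat face towards the pins, 32 mm above the worktop; axes as the punch's
- paper_stop (a joint): Travel of the side stop along its track, m: 0 = nearest the pins, 0.048 = at the left end of its track (outermost, full paper width). Grows to the punch's +y; slides with about 1.2 N and stays where it is left
- pin_1 (a joint): Die pin 1, the rightmost: round steel domed head 8.8 mm across; slides along the punch's x with about 1.5 N and stays where it is left, no spring. Value in m: 0 = pulled fully out (front of the head 14.5 mm before the pin plate), 0.0065 = fully home (8 mm before it). A slanted finger face run along the row rides the heads in; a blunt edge catches on one that is far out
- pin_2 (a joint): Die pin 2 counted from the right, like pin 1
- pin_3 (a joint): Die pin 3 counted from the right, like pin 1
- pin_4 (a joint): Die pin 4 counted from the right, like pin 1
- pin_5 (a joint): Die pin 5 counted from the right, like pin 1
- pin_6 (a joint): Die pin 6 counted from the right, like pin 1
- pin_7 (a joint): Die pin 7 counted from the right, like pin 1
- pin_8 (a joint): Die pin 8 counted from the right, like pin 1
- pin_9 (a joint): Die pin 9 counted from the right, like pin 1
- pin_10 (a joint): Die pin 10 counted from the right, like pin 1
- pin_11 (a joint): Die pin 11 counted from the right, like pin 1
- pin_12 (a joint): Die pin 12 counted from the right, like pin 1
- eraser: Vinyl eraser in a dark card sleeve, 22x58x12 mm, lying on the raised rear cover of the punch. Bystander; origin: centre of its underside
- binder_clip: Black binder clip, 45x32x13 mm, lying on the raised rear cover of the punch. Bystander; origin: centre of its underside
- pencil: Green pencil, 123 mm long, 7 mm thick, on the worktop to the right of the punch. Bystander; origin: centre of its underside
- note_pad: Pad of sticky notes, 76x76x14 mm, on the worktop to the right of the punch. Bystander; origin: centre of its underside
- glue: Glue stick lying on the worktop, 25 mm thick, 90 mm long, left of the punch. Bystander; origin: centre of its underside
- staple_box: Card box of staples, 51x75x24 mm, left of the punch. Bystander; origin: centre of its underside
- mug: White mug with dark dots, 91 mm high, left of the punch. Bystander; origin: centre of its underside

How it is judged (in metres and radians):
At the end, for the whole second after the job is handed in: Every one of the twelve pins is home to within 2 mm, the side stop is within 4 mm of the left end of its track, and the punch stands still, within 20 mm of where it stood (value of joint each of pin_1, pin_2, pin_3, pin_4, pin_5, pin_6, pin_7, pin_8, pin_9, pin_10, pin_11, pin_12 above 0.0045 m and value of joint paper_stop above 0.044 m and distance of punch from where it was at the start of the episode below 0.02 m and linear speed of punch below 0.02 m/s); the robot touches nothing.
It fails at once if the punch is lifted (10 mm), tipped (0.1 rad) or shoved more than 25 mm (height (world z) of punch above 0.01 m or angle between punch's own z axis and vertical above 0.1 rad or distance of punch from where it was at the start of the episode above 0.025 m).
It fails at once if the fingers press on the punch harder than 45 N (contact force between the fingers and punch above 45 N).
It fails at once if one of the other things is moved or lifted by more than 25 mm (distance of any of eraser, binder_clip, pencil, note_pad, glue, staple_box, mug from where it was at the start of the episode above 0.025 m).
It also fails if it takes over 50 s, if anything falls off the work surface, if the arm or the gripper's body presses on something with over 40 N, if the wrist force passes 120 N, or if a joint passes its speed limit or range.

ROBOT

A 6-joint arm with a two-finger parallel gripper is mounted at the origin on a cart in front of the work surface, level with it; the furniture and walls round the work are solid. World frame = base frame: x ahead of the robot, y to its left, z up, the work surface at z = 0. Lengths are in m, angles in degrees, forces in N, time in s.
With the tool pointing down it reaches from about 0.25 to 0.85 m from the base axis. Payload 12.5 kg.
Tool frame: the origin (TCP) lies midway between the tips of the shut fingers; the grasp point (between the pads) lies grasp_offset behind it (grasp_offset is the distance from the TCP to the grasp point, in m); y points along the fingers, x is the direction in which the jaws open and shut, and the axes are right-handed (so a half turn about y gives the same grasp; the last joint's range is limited). The gripper opens to 93 mm and grips with 3 to 60 N. Pads are 15 mm wide; open, the fingers measure 128 mm over their backs; the gripper's body (75 mm by 188 mm) begins 65 mm behind the grasp point.
Start: joints at [-77.785, 20.094, 94.641, -0, 65.266, -4.847], TCP at [0.161, -0.526, 0.219] pointing down, gripper open.
Joint ranges: [-157.81, 157.81], [-45, 120.19], [0.68, 151.7], [-89.99, 269.99], [4.06, 180], [-164.3, 164.3]. Speed limits (degrees/s): [127.2, 127.2, 159.86, 180, 180, 180].

INTERFACE

Orientations are given as a 3x3 rotation matrix whose columns are the frame's x, y, z axes.
In Python, from workcell import * gives the robot as it stands. Calls block until the motion is done:
- move_to(position, orientation): joint-space move of the TCP to a pose.
- line_to(position, frame=None, max_speed=0.15, threshold=None): straight line of the TCP; frame=None keeps the orientation; max_speed is the mean speed in m/s. With threshold (N) it stops when the force on the tool has changed by that much, and returns True; else False.
- move_j(angles): joint-space move.
- set_gripper(opening, newtons=None): finger opening in m; newtons is the grip in N (None keeps the last); returns when the fingers have stopped.
- dwell(seconds).
- ik(position, orientation): joint angles nearest the present ones, or None.
- capture(name): name is "side" or "top" or "wrist"; returns (picture, depth): 420x560x3 uint8, red, green, blue; 420x560 float32, m along the optical axis (not along the pixel's ray), 0 where there is no reading.
- camera_info(name): a dict with "vertical_fov" (degrees; the focal length in pixels is half the picture's height over the tangent of half this angle, whatever the lens; pixels are square), "cx", "cy" (the principal point, pixels), "extrinsics" (4x4, takes a point from world to camera coordinates); the wrist camera has in their place "tool_from_camera" (4x4, takes a point from camera to tool coordinates, whose origin is the TCP and whose axes are the tool frame's). Camera axes: x right, y down, z forward; pixel columns grow to the right and rows downward; lengths in m; the calibration is good to about 2 mm. A picture is of the moment at which its call begins: read the wrist's pose just before it. camera_info takes no time and is no camera call.
A pose or a line that the arm cannot do raises Unreachable and nothing moves.
- finish_job(): hands the job in, once; it reports no verdict.
Readings, each from a call of its own:
- current_time_s(): time.
- current_joints(): joint angles.
- current_dq(): joint speeds.
- current_tau(): joint torques, N m.
- current_tcp_pos(): TCP position.
- current_ee_rot(): TCP orientation.
- current_wrist_force(): force on the tool from outside, world axes, zero at the start.
- current_ft_torque(): the same for the moment, N m.
- current_grip_width(): finger opening in m.
Only numpy, scipy, OpenCV 4.12 (cv2) and the standard library are available. Lean on these libraries where they do the work, as an engineer would, in place of code of your own. Each camera call takes 0.05 s, during which the arm holds its last target. There are 200 camera calls.

## Working session

There is one attempt and no reset: what is moved stays moved. The work goes in short steps, each a Python script; the robot and the scene stay as the last script left them, time stands still between calls to the robot, and variables do not carry over. Pictures are saved under pics/ and viewed, about 8 in all and at most 12, crops included, and the job is handed in when it is done.

```bash
ls; mkdir -p pics; python3 - <<'E'
from workcell import *
import cv2,numpy as np
for n in ["top","side"]:
    p,d=capture(n); cv2.imwrite(f"pics/{n}0.png",cv2.resize(p[:,:,::-1],(784,588))); np.savez(f"{n}0.npz",p=p,d=d)
    i=camera_info(n); print(i)
print(camera_info("wrist"),grasp_offset if 'grasp_offset' in globals() else None,current_ee_rot(),current_time_s(),current_grip_width())
E
```

```text
pics
{'vertical_fov': 45.06588107750727, 'cx': 281.212032612264, 'cy': 212.83301412145153, 'extrinsics': array([[-0.00820165, -0.99984942,  0.01529306,  0.04795048],
       [-0.99544774,  0.00671138, -0.09507238,  0.51849763],
       [ 0.09495543, -0.0160032 , -0.99535288,  1.30095849],
       [ 0.        ,  0.        ,  0.        ,  1.        ]])}
{'vertical_fov': 42.223169855966006, 'cx': 281.1993895675087, 'cy': 209.64403635172596, 'extrinsics': array([[-0.85912506, -0.51164134,  0.01128129,  0.49100274],
       [-0.2303486 ,  0.36691841, -0.90128264,  0.18576378],
       [ 0.45699415, -0.77691314, -0.43308467,  1.47993289],
       [ 0.        ,  0.        ,  0.        ,  1.        ]])}
{'vertical_fov': 69.5302326813415, 'cx': 278.59659576676745, 'cy': 211.21866953184278, 'tool_from_camera': array([[ 9.99998377e-01,  6.27775690e-04,  1.68881098e-03,
        -2.44524536e-04],
       [-1.44139068e-03, -2.83640413e-01,  9.58929632e-01,
        -1.67195023e-01],
       [ 1.08100776e-03, -9.58930510e-01, -2.83639048e-01,
         8.02312271e-02],
       [ 0.00000000e+00,  0.00000000e+00,  0.00000000e+00,
         1.00000000e+00]])} 0.0188 [[ 2.93419684e-01 -2.19268243e-04  9.55983703e-01]
 [-9.55983149e-01  1.03399198e-03  2.93419751e-01]
 [-1.05281711e-03 -9.99999441e-01  9.37768537e-05]] 0.1 0.09283955867362148
```

View pics/top0.png

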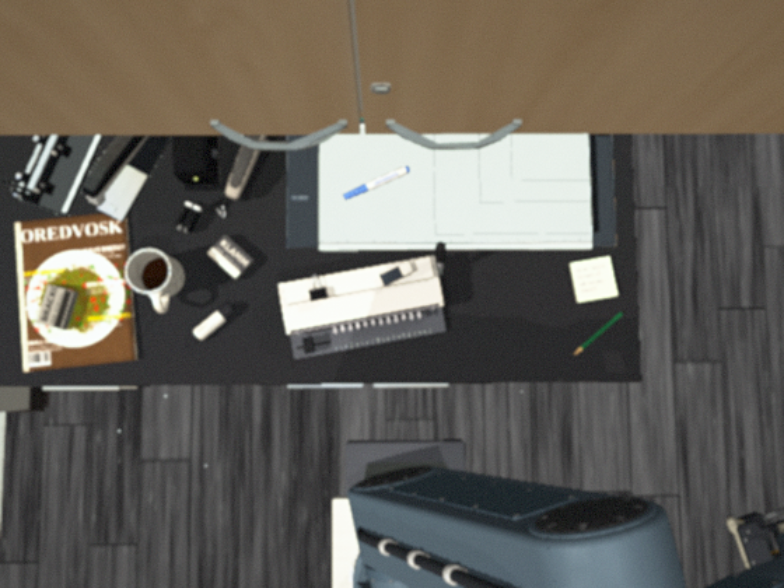

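View pics/side0.png

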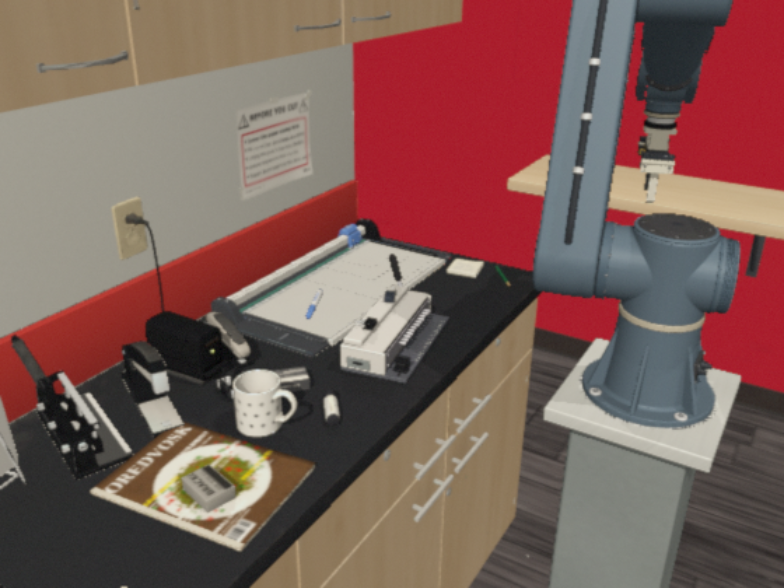

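Top view (784-px scale): the punch spans about (278,285)–(447,357), turned a few degrees, with the front shelf facing the robot. The stop is at about (315,340) and the pins run from (338,328) to (425,315). Next I estimate a coarse pose and take a closer wrist view.

```bash
cat > h.py <<'E'
from workcell import *
import numpy as np, cv2
def cam(n):
    i=camera_info(n); f=210/np.tan(np.radians(i["vertical_fov"]/2)); 
    K=np.array([[f,0,i["cx"]],[0,f,i["cy"]],[0,0,1]]); return i,K
def world_from_cam(n):
    i,K=cam(n)
    if n!="wrist": return np.linalg.inv(i["extrinsics"]),K
    T=np.eye(4); T[:3,:3]=current_ee_rot(); T[:3,3]=current_tcp_pos()
    return T@i["tool_from_camera"],K
def hit(T,K,uv,z):      # pixel ray with plane z
    r=T[:3,:3]@np.linalg.solve(K,[uv[0],uv[1],1]); return T[:3,3]+r*(z-T[2,3])/r[2]
def frame(yaw):         # tool down, yaw: angle of punch x (deg); tool z = -x dir
    c,s=np.cos(np.radians(yaw)),np.sin(np.radians(yaw)); u=np.array([c,s,0])
    y=np.array([0,0,-1.]); z=-u; return np.c_[np.cross(y,z),y,z]
E
python3 - <<'E'
from h import *
T,K=world_from_cam("top")
l=hit(T,K,np.array([294,358])/1.4,.0);r=hit(T,K,np.array([447,333])/1.4,.0)
print(l,r,np.linalg.norm(l-r)); v=l-r; yaw=np.degrees(np.arctan2(v[1],v[0]))-90; print(yaw)
m=(l+r)/2; u=np.array([np.cos(np.radians(yaw)),np.sin(np.radians(yaw)),0]); o=m+.07*u; print("origin",o)
set_gripper(0.0)
p=o+.02*u; p[2]=.17
print(ik(p,frame(yaw)))
q=p.copy();q[2]=.25
move_to(q,frame(yaw)); line_to(p); 
T,K=world_from_cam("wrist"); pic,d=capture("wrist"); np.savez("w1.npz",p=pic,d=d,T=T,K=K)
cv2.imwrite("pics/w1.png",cv2.resize(pic[:,:,::-1],(784,588),interpolation=cv2.INTER_CUBIC)); print(current_time_s(),current_joints())
E
```

```text
[0.40873137 0.23260216 0.        ] [ 0.45368774 -0.05694678  0.        ] 0.2930181930446497
8.825473866712144
origin [0.50038078 0.09856746 0.        ]
[ 6.02271911e+00  2.13181291e+01  1.00450540e+02 -2.54444375e-14
  5.82313308e+01 -9.28027548e+01]
4.8417 [ 6.01327839e+00  2.12573185e+01  1.00373000e+02 -9.65526707e-04
  5.82738137e+01 -9.28011854e+01]
```

View pics/w1.png

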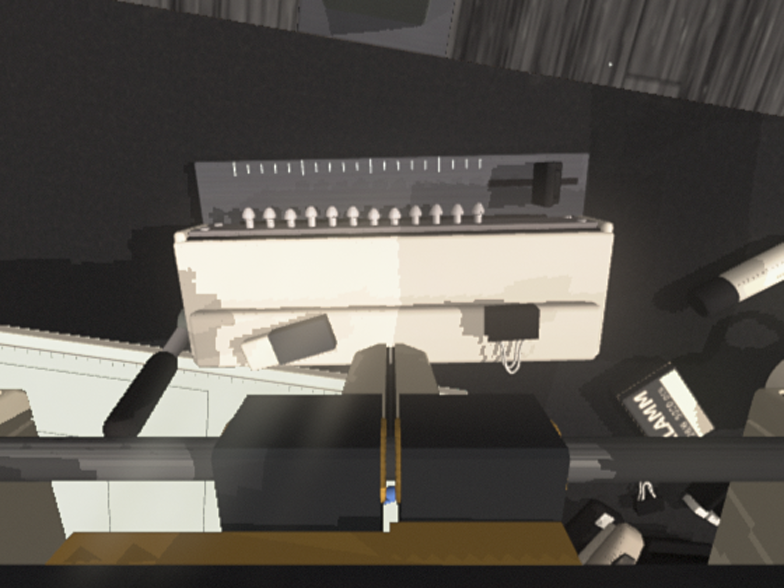

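Wrist view (784 scale): the twelve pins run from (249,215), pin 1, to (479,211), pin 12, and protrude by differing amounts. The shelf front corners are at (194,162) and (588,154). The stop is at x≈534–562, y≈162–205.

```bash
python3 - <<'E'
from h import *
w=np.load("w1.npz");T,K,d=w["T"],w["K"],w["d"]
s=lambda a,z:hit(T,K,np.array(a)/1.4,z)
a,b=s((194,162),.012),s((588,154),.012); print("shelf",a,b,np.linalg.norm(a-b))
v=b-a; yaw=np.degrees(np.arctan2(v[1],v[0]))-90; print(yaw)
u=np.array([np.cos(np.radians(yaw)),np.sin(np.radians(yaw)),0]); n=np.array([-u[1],u[0],0])
o1=(a+b)/2+.07*u
p1,p12=s((249,216),.042),s((479,212),.042); v2=p12-p1; print("pins",np.linalg.norm(v2),np.degrees(np.arctan2(v2[1],v2[0]))-90)
print("o from shelf",o1,"pin mid offs",((p1+p12)/2-o1)@u,((p1+p12)/2-o1)@n, [((x-o1)@n) for x in(p1,p12)])
# cover front corners z .061
for q in [(178,236),(612,230)]: x=s(q,.061); print("cover",(x-o1)@u,(x-o1)@n)
for q in [(534,162),(534,203),(562,162),(562,205)]: x=s(q,.040); print("stop",(x-o1)@u,(x-o1)@n)
for q in zip([249,269,291,312,332,353,374,395,416,437,458,479],[207,208,208,206,206,206,207,208,206,205,205,203]): x=s(q,.042); print(round((x-o1)@u*1e3,1),round((x-o1)@n*1e3,1),end="; ")
# depth check
for q in [(250,200),(400,185),(300,260),(550,180)]:
    c=np.array(q)/1.4; z=d[int(c[1]),int(c[0])]; X=T[:3,:3]@(np.linalg.solve(K,[*c,1])*z)+T[:3,3]; print(X)
np.savez("pose.npz",o=o1,yaw=yaw)
im=w["p"][135:170,165:350,::-1]; cv2.imwrite("pics/crop.png",cv2.resize(im,None,fx=4.3,fy=4.3,interpolation=cv2.INTER_CUBIC))
E
```

```text
shelf [ 0.4601501  -0.05353612  0.012     ] [0.4101994  0.23049684 0.012     ] 0.28839173428446524
9.974177741889221
pins 0.15860357768848385 9.860531540395044
o from shelf [0.50411676 0.10060467 0.012     ] pin mid offs -0.032888444536493866 -0.01900005954681243 [np.float64(-0.09830169239362921), np.float64(0.06030157330000435)]
cover -0.022862858239555597 -0.13997454818300514
cover -0.021372999143862405 0.14348502861097814
stop -0.06488785337296502 0.09622089902996125
stop -0.03792174761295472 0.09830756114015911
stop -0.0645257974914441 0.11497655741588929
stop -0.036199351899521164 0.11769952919335061
-39.1 -97.6; -38.2 -83.9; -37.9 -68.8; -39.0 -54.3; -38.7 -40.6; -38.4 -26.2; -37.5 -11.8; -36.5 2.6; -37.6 17.0; -38.0 31.4; -37.7 45.7; -38.8 60.1; [ 0.48085546 -0.01044855  0.01451637]
[0.45293999 0.09850189 0.01261524]
[0.50909448 0.03953432 0.06249587]
[0.43323903 0.19734856 0.04112716]
```

View pics/crop.png

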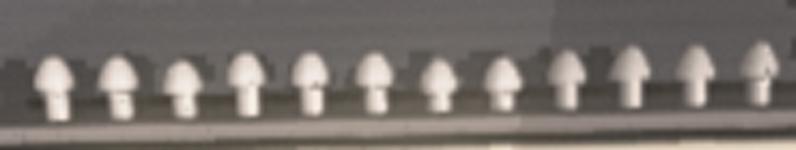

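Pose: yaw 9.95°, pin row consistent with the spec. I'll touch both ends squarely to find the exact "home" line.

```bash
cat >> h.py <<'E'
_p=np.load("pose.npz"); O=_p["o"].copy(); O[2]=0; YAW=9.93
U=np.array([np.cos(np.radians(YAW)),np.sin(np.radians(YAW)),0]); N=np.array([-U[1],U[0],0])
def P(x,y,z): return O+U*x+N*y+np.array([0,0,z])
def loc(): v=current_tcp_pos()-O; return np.round(np.array([v@U,v@N,v[2]])*1e3,2)
def F(): f=current_wrist_force(); return np.round([f@U,f@N,f[2]],2)
E
python3 - <<'E'
from h import *
R=frame(YAW)
line_to(P(-.06,-.091,.12),max_speed=.2,frame=R)
print(F(),loc())
for y in (-.091,.053):
    line_to(P(-.06,y,.06),max_speed=.2)
    line_to(P(-.06,y,.026),max_speed=.08); print(F())
    r=line_to(P(-.038,y,.026),max_speed=.015,threshold=6); print(r,loc(),F())
    line_to(P(-.06,y,.026),max_speed=.08); print(loc(),F(),current_time_s())
    line_to(P(-.06,y,.06),max_speed=.2)
E
```

```text
[-0.49  0.56 -0.32] [-59.12 -90.85 120.69]
[ 0.07 -0.66  0.4 ]
True [-43.92 -90.81  25.57] [-0.55  0.21  1.46]
[-59.84 -91.07  26.11] [-0.26 -0.75 -0.31] 8.0583
[ 0.58 -0.31  0.54]
True [-44.39  53.02  25.55] [-0.44  0.32  0.31]
[-59.89  53.02  26.1 ] [1.18 0.37 0.06] 11.2
```

```bash
cat > look.py <<'E'
from h import *
import sys
def look(name,x=.02,y=-.015,z=.13):
    line_to(P(current_loc()[0],current_loc()[1],z),max_speed=.3)
    line_to(P(x,y,z),frame=frame(YAW),max_speed=.3); dwell(.2)
    T,K=world_from_cam("wrist"); pic,d=capture("wrist"); np.savez(name+".npz",p=pic,d=d,T=T,K=K)
    M=np.linalg.inv(T); q=[]
    for y in (-.105,.15):
        X=M@np.r_[P(-.04,y,.042),1]; q.append((K@X[:3])[:2]/X[2])
    x0,x1=int(q[0][0]),min(560,int(q[1][0])); r=int(q[0][1])
    im=pic[r-45:r+30,x0:x1,::-1]; s=790/im.shape[1]; print("crop",x0,r-45,s,current_time_s())
    cv2.imwrite(f"pics/{name}.png",cv2.resize(im,None,fx=s,fy=s,interpolation=cv2.INTER_CUBIC))
def current_loc():
    return loc()/1e3
if __name__=="__main__": look(sys.argv[1])
E
python3 look.py w2
```

```text
crop 168 100 2.55663430420712 12.65
```

View pics/w2.png

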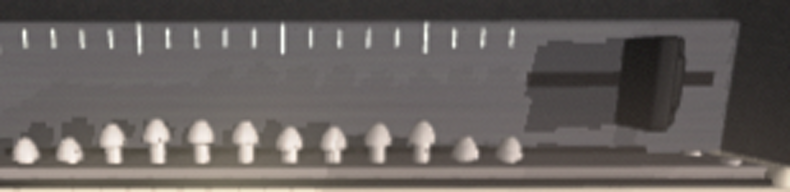

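Pins 1, 2, 11 and 12 now look home (stalks hidden) and 3–10 are still out. The stop's face is at crop x≈620. The square-contact home line is at TCP u≈-44.0 to -44.4 mm. Next is a slanted sweep along the row.

```bash
cat > sweep.py <<'E'
from h import *
from look import look
import sys
du=float(sys.argv[1]); R=frame(YAW+25)
X=lambda y: (-48.4-.4*(y+.091)/.144+du)/1e3
v=loc()/1e3
line_to(P(-.065,-.11,.13),frame=R,max_speed=.3); line_to(P(-.065,-.11,.026),max_speed=.2); dwell(.1); print(F())
line_to(P(X(-.11),-.11,.026),max_speed=.06,threshold=8)
for y in np.linspace(-.11,.077,8)[1:]:
    r=line_to(P(X(y),y,.026),max_speed=.05,threshold=12); print(r,loc(),F(),end=" ")
    if r: break
print()
l=loc()/1e3; line_to(P(-.065,l[1]-.003,.026),max_speed=.1); print(loc(),F(),current_time_s())
line_to(P(-.065,loc()[1]/1e3,.1),max_speed=.3)
look(sys.argv[2])
E
python3 sweep.py 0.1 w3
```

```text
[-0.63  0.42  0.04]
False [-48.19 -83.22  26.07] [-0.08 -0.36  0.01] False [-48.42 -56.34  25.98] [-0.37  0.11 -0.41] False [-48.41 -29.59  26.01] [-1.19  1.24  0.12] False [-48.76  -2.64  25.94] [-2.06  4.79  0.37] True [-49.2   12.04  25.72] [-1.05  0.55  0.56] 
[-64.78   8.9   26.13] [ 0.99  0.32 -0.1 ] 17.975
crop 169 100 2.55663430420712 19.4583
```

View pics/w3.png

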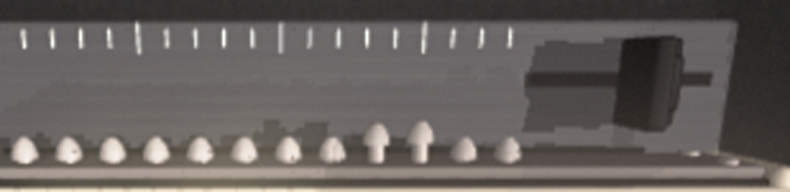

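Sweep stopped at y≈12 mm on the 12 N guard. Pins 1–8 are now home, 9 and 10 remain out, and the punch hasn't visibly moved. I'll push 9 and 10 squarely, then push the stop.

```bash
python3 - <<'E'
from h import *
from look import look
line_to(P(-.062,.0242,.13),frame=frame(YAW),max_speed=.3); line_to(P(-.062,.0242,.026),max_speed=.2)
r=line_to(P(-.041,.0242,.026),max_speed=.02,threshold=6); print(r,loc(),F())
line_to(P(-.058,.0242,.026),max_speed=.1)
line_to(P(-.054,.07,.026),max_speed=.1); dwell(.1)
r=line_to(P(-.054,.15,.026),max_speed=.025,threshold=6); print(r,loc(),F(),current_time_s())
y=loc()[1]/1e3
line_to(P(-.054,y-.02,.026),max_speed=.1); line_to(P(-.054,y-.02,.1),max_speed=.25)
look("w4"); print(loc(),F())
E
```

```text
True [-44.28  24.24  25.57] [-1.22 -0.76  0.38]
True [-54.02 108.65  25.91] [ 0.34 -5.15  2.54] 24.1167
crop 168 99 2.55663430420712 25.9917
[ 19.51 -14.19 129.86] [0.28 1.04 0.51]
```

View pics/w4.png

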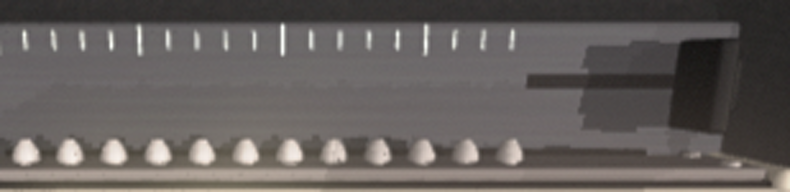

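All twelve heads line up at crop row ~139, and the stop face moved from x=620 to 678 at the shelf's left end. I'll check the pin depths numerically and push the stop slightly more firmly to confirm the end.

```bash
python3 - <<'E'
from h import *
from look import look
w=np.load("w4.npz")
def L(px,z,o=(168,99),k="w4"):
    w=np.load(k+".npz"); v=hit(w["T"],w["K"],np.array(px)/2.5566+o,z)-O; return np.round([v@U*1e3,v@N*1e3],1)
for x,r in zip([25,70,114,158,202,246,290,334,378,422,466,511],[138.5]*12): print(L((x,r),.042),end=" ")
print("out pin9/10 before",L((376,122),.042,(169,100),"w3"),L((421,120),.042,(169,100),"w3"))
print("punch front-left corner",L((738,23),.012),L((737,20),.012,(168,100),"w2"))
print("stop",L((678,40),.04), L((737,40),.04),"slot R",L((527,80),.012),"slot L w2",L((714,78),.012,(168,100),"w2"))
line_to(P(-.054,.075,.13),max_speed=.3);line_to(P(-.054,.075,.026),max_speed=.2);dwell(.1)
r=line_to(P(-.054,.13,.026),max_speed=.03,threshold=9); print(r,loc(),F(),current_time_s())
y=loc()[1]/1e3
line_to(P(-.054,y-.02,.026),max_speed=.1); line_to(P(-.054,y-.02,.1),max_speed=.25)
look("w5"); 
E
```

```text
[-33.3 -98. ] [-33.4 -83.3] [-33.4 -69. ] [-33.4 -54.7] [-33.5 -40.4] [-33.5 -26.1] [-33.5 -11.8] [-33.6   2.5] [-33.6  16.9] [-33.6  31.2] [-33.7  45.5] [-33.7  60.1] out pin9/10 before [-38.3  16.3] [-38.9  30.8]
punch front-left corner [-70.7 144.5] [-71.  143.9]
stop [-64.4 110.8] [-64.4 129.5] slot R [-51.3  72.7] slot L w2 [-51.5 139. ]
True [-53.91 109.44  25.92] [ 0.07 -3.73  3.18] 28.4417
crop 168 99 2.55663430420712 30.3167
```

View pics/w5.png

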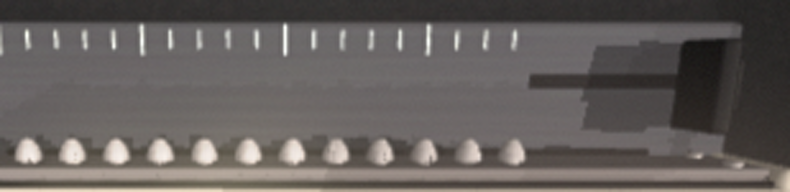

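```bash
python3 - <<'E'
from h import *
w=np.load("w5.npz"); 
for z in (.012,.04):
    v=hit(w["T"],w["K"],np.array((678,100))/2.5566+(168,99),z)-O; print("stop face",z,v@U*1e3,v@N*1e3)
line_to(P(-.0,-.015,.2),max_speed=.3); dwell(.2); print(F(),current_time_s()); finish_job()
E
```

```text
stop face 0.012 -44.54449917552885 127.43725151291055
stop face 0.04 -45.91539326062553 113.55307163955523
[-0.07 -1.1   0.07] 30.9083
the job is handed in; nothing more can be done
```

All twelve die pins look fully home and the paper side stop is at the left end of its track. I handed the job in at about 31 s and got no verdict back.

**Pins**
- I touched pins 1–2 and 11–12 squarely to find the home line, then ran a slanted fingertip sweep from the right.
- The sweep stopped at its 12 N force limit near pin 9, with pins 1–8 in. I pushed pins 9–10 home with a square push limited to 6 N.
- In the last wrist images all twelve heads line up, at about x = -33.5 mm by the camera (home is -33; pins 9 and 10 read about -38 to -39 while still out).

**Side stop**
- I pushed it left until it blocked. A second push limited to 9 N moved it less than 1 mm, so it is against its end.
- Camera readings of its face are rough: 114 mm if I take the visible edge as its top, 127 mm if its bottom. The end position worked out from the track slot is about 121 mm.

**Punch and other things**
- The punch's front-left corner read within about 1 mm of its starting place after the first stop push. The last image, after the second push, showed no more than about 1 mm of shift.
- I never went near the loose items, but I did not measure them again at the end.
- The arm finished clear of everything.

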